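# Lengthen the pill tray holder by one hole and seat the tray

## Task

The long pill tray does not fit its telescoping holder. Press the holder's sprung button in and slide the sleeve out until the button pops out in the next hole; do not strain the sleeve against the button, neither while it is still locked nor after it has popped, because the button's spring leaf is thin. Then pick up the long tray, keep it level, lower it gently between the two end lips so that it lies flat on both ledges, and let go, leaving the other things on the cart where they are.

Things in the scene. Friction and masses are not known exactly. Their poses are not given: they have to be found in the camera images.
- holder: Fixed telescoping holder. Origin on the cart top below the tube axis; y along the tube, +y = the way the sleeve pulls out; x level, square to it; z up. Foot plate 100 x 130 x 10 mm (y -160 to -30), post at y -122 to -98 up to z 72, level 17 mm square tube with its axis at x 0, z 60. The tube is rubber-mounted: gives sideways (x) 1 mm per 4 N. All coordinates below are in this frame, mm.
- button_spot (a point): Where the button's axis meets the sleeve's outer face: x 12, y 20, z 60; axes as the holder's. The steel button, 8 mm across, stands 5 mm proud of that face towards +x. It stays with the tube and does not travel with the sleeve. To press it, pinch the sleeve front and back (along x) with one jaw over the button.
- button (a joint): How far the button is pressed, m: 0 = out (locked in a hole), 0.005 = flush with the sleeve's face, stop 0.0065. Spring 2.2 N to start, 5 N at flush. It frees the sleeve only within about 0.5 mm of flush. Once the sleeve has moved some 6 mm its wall keeps the button down (about 0.0045) until the next hole lets it pop out.
- sleeve (a joint): Travel of the sleeve, m: 0 at the start, end stop 0.085, friction about 2 N. Aluminium square tube 24 x 24 mm outside, starting at y -72 to 93. The second hole is in a thin band (18 mm long, 1.5 mm proud) clamped 42 to 72 mm from the first, on its -y side: not measured, differs each time, found by feel. A hole leaves 2 mm of play, then its far edge stops the sleeve.
- latch (a joint): How far the button's spring leaf is bent along the tube by the sleeve pushing on the button, m, + along the holder's +y; 6 N per mm. It must not exceed 0.0025 (15 N) either way.
- fixed_lip (a point): Fixed end: middle of the lip's inner face at ledge height (x 0, y -85, z 79); axes as the holder's. The ledge is 44 mm wide (x), 45 mm long (y, from the lip inwards), its top at z 79; the lip is 4 mm thick and rises to z 91. The seated long tray lies along y between the two lips with its underside at z 79.
- moving_lip (a point): Sleeve's end: middle of its lip's inner face at ledge height (x 0, y 85 plus the sleeve's travel, z 79); axes as the holder's; ledge and lip sized like the fixed ones. The lips stand 170 mm apart at the start (too short for the long tray) and about 212 to 242 mm apart at the next hole.
- tray: The long purple pill tray: open-topped, seven compartments in a row, 36 mm wide (local x), 206 mm long (local y), 26 mm high, walls 3 mm, about 0.12 kg. Origin at the centre of its underside, z up. It lies on the cart top; its ends are alike.
- short_tray: Bystander: a shorter purple pill tray with four compartments, 36 x 119 x 26 mm (x, y, z), origin at the centre of its underside. Lies on the cart top like the long tray; the two may have changed places.
- jar: Bystander: lidded white ceramic jar, 80 mm across, 100 mm high, origin at the centre of its underside.
- comb: Bystander: black plastic comb lying flat, 33 x 150 x 5 mm (x -8 to 25, along y), origin at the centre of its spine's underside.
- cup: Bystander: white cup, 72 mm across, 85 mm high, origin at the centre of its underside.
- bottle: Bystander: amber bottle, 52 mm across, 120 mm high, origin at the centre of its underside.
Mind the look-alikes: they are no part of the job. What is shaped like the tray but turquoise is not meant.

How it is judged:
By the outcome, as a careful person would: the job done as asked, in the order asked, and still so for the second after the job is handed in, with the robot touching nothing.
It also fails if it takes over 64 s, if anything falls off the work surface, if the arm or the gripper's body presses on something with over 40 N, if the wrist force passes 120 N, or if a joint passes its speed limit or range.

## Robot

A 7-joint arm with a two-finger parallel gripper is mounted at the origin on the work surface. World frame = base frame: x ahead of the robot, y to its left, z up, the work surface at z = 0. Lengths are in mm, angles in rad, forces in N, time in s.
With the tool pointing down it reaches from about 400 to 925 mm from the base axis. Payload 5.6 kg.
Tool frame: the origin (TCP) lies on the centre line of the jaws, within the pads' length; the fingertips stand 22 mm ahead of it and the grasp point (between the pads) lies 3 mm ahead of it (env.tip_extent is the distance from the TCP to the fingertips, in mm); x points along the fingers, y is the direction in which the jaws open and shut, and the axes are right-handed (so a half turn about x gives the same grasp; the last joint's range is limited). The gripper opens to 85 mm and grips with 20 to 120 N. Pads are 22 mm wide; open, the fingers measure 114 mm over their backs; the gripper's body (76 mm by 85 mm) begins 54 mm behind the grasp point. The pads swing forward as they close: fully open they stand 13 mm farther back than shut.
Start: joints at [1.142, 0.468, -0.012, 1.603, 0.006, 1.071, -0.056], TCP at [244.556, -602.246, 253.29] pointing down, gripper open.
Joint ranges: [-2.53, 2.53], [-0.31, 2.02], [-1.57, 1.55], [0.28, 2.44], [-1.29, 4.43], [0.15, 1.84], [-2.92, 2.92]. Speed limits (rad/s): [2.57, 2.57, 3.14, 3.14, 3.14, 3.14, 3.14].

## Interface

Orientations are given as [roll, pitch, yaw] about the fixed x, y, z axes, in that order (R = Rz(yaw) Ry(pitch) Rx(roll)).
In Python, from bench import env gives the robot as it stands.
- The arm moves only by the tool step_arm, never from a script. Its arguments are lists of equal length, an entry for each row: "linear": the shift along the tool's x, y, z in m, a list of three; "delta_rot": the turn, a rotation vector about the tool's x, y, z in rad, a list of three. A call has 1 to 8 rows; each row shifts and turns the commanded pose from where the row before left it, along the tool's axes as they then stand; what a row does not reach is not made up. A row lasts 1/10 s, in which the tool goes at most 50 mm and 8.59 degrees, less where a joint would pass 70% of its speed; a pose out of reach is approached as far as the arm can. A call with a gripper value outside its range is refused whole. "claw" is the finger opening in m, from 0 to 0.0854, set as the call begins (left out, the last holds). The fingers move at their own pace and stop on an object; the grip force is fixed at half the most. Time passes only in rows, so rows that do not move let the fingers close. It gives the time, the measured TCP pose, the force and the opening at its end, in the units of the state.
- env.sense(): the state, without advancing time (a new reading comes with each control period).
- env.get_image(name): name is "scene" or "top" or "wrist"; returns a dict with "frame" (480x640x3 uint8, red, green, blue), "mtx" (3x3 intrinsics, pixels), "extrinsics" (4x4, takes a point from camera to world coordinates); the wrist camera has in their place "hand_eye" (4x4, takes a point from camera to tool coordinates, whose origin is the TCP and whose axes are the tool frame's). Camera axes: x right, y down, z forward; pixel columns grow to the right and rows downward; lengths in mm; the calibration is good to about 2 mm. The wrist camera is an equidistant fisheye: a pixel r from the principal point sees the ray r / f radians off the axis. A picture is of the moment at which its call begins: read the wrist's pose just before it. There is no depth.
- env.finish_job(): hands the job in, once; it reports no verdict.
The state is a dict: "clock": time; "q": joint angles; "joint_vel": joint speeds; "joint_efforts": joint torques, N m; "ee_pos": TCP position; "eef_rot": TCP orientation; "force": force on the tool from outside, world axes, zero at the start; "ft_torque": the same for the moment, N m; "finger_gap": finger opening in mm.
Only numpy, scipy, OpenCV 4.12 (cv2) and the standard library are available. Lean on these libraries where they do the work, as an engineer would, in place of code of your own. Each camera call takes 0.05 s, during which the arm holds its last target. There are 200 camera calls.

## Working session

There is one attempt and no reset: what is moved stays moved. The work goes in short steps, Python scripts to look and compute and a tool call to move; the robot and the scene stay as the last step left them, time stands still between calls to the robot, and variables do not carry over. Pictures are saved under pics/ and viewed, about 8 in all and at most 12, crops included, and the job is handed in when it is done.

Besides the shell and the picture viewer there is one more tool, called after ">>>" by a JSON object that holds its "api" and its "payload", one argument or row to a line. step_arm: Moves the arm, as the interface text tells. Its arguments: {"type":"object","properties":{"linear":{"type":"array"},"delta_rot":{"type":"array"},"claw":{"type":"number"}},"required":["linear","delta_rot"]}

```bash
ls; mkdir -p pics; cat > h.py <<'E'
import numpy as np,cv2
from bench import env
from scipy.spatial.transform import Rotation as R
def snap(n,f):
    s=env.sense(); d=env.get_image(n); cv2.imwrite('pics/'+f+'.png',cv2.cvtColor(d['frame'],cv2.COLOR_RGB2BGR))
    if n=='wrist':
        T=np.eye(4);T[:3,:3]=R.from_euler('xyz',s['eef_rot']).as_matrix();T[:3,3]=s['ee_pos'];E=T@np.array(d['hand_eye'])
    else: E=np.array(d['extrinsics'])
    np.savez('pics/'+f+'.npz',K=d['mtx'],E=E,fish=n=='wrist')
def ray(f,u,v):
    d=np.load('pics/'+f+'.npz');K=d['K'];a=np.array([(u-K[0,2])/K[0,0],(v-K[1,2])/K[1,1]])
    if d['fish']:
        r=np.hypot(*a); p=np.r_[a/r*np.sin(r),np.cos(r)] if r>0 else np.array([0,0,1.])
    else: p=np.r_[a,1]
    return d['E'][:3,3],d['E'][:3,:3]@p
def atz(f,u,v,z):
    o,r=ray(f,u,v); return o+r*(z-o[2])/r[2]
def proj(f,P):
    d=np.load('pics/'+f+'.npz');K=d['K'];p=d['E'][:3,:3].T@(np.asarray(P,float)-d['E'][:3,3])
    if d['fish']:
        t=np.arctan2(np.hypot(p[0],p[1]),p[2]);a=p[:2]/np.hypot(p[0],p[1])*t
    else: a=p[:2]/p[2]
    return np.array([K[0,0]*a[0]+K[0,2],K[1,1]*a[1]+K[1,2]])
E
python3 - <<'E'
from h import *
snap('scene','s0');snap('top','t0');print(env.sense())
for f in('s0','t0'):
    d=np.load(f'pics/{f}.npz');print(d['K'],d['E'].round(3))
E
```

```text
pics
{'clock': 0.1, 'q': array([ 1.14202481,  0.46830017, -0.01159504,  1.60352205,  0.00602004,
        1.07136572, -0.05632021]), 'joint_vel': array([ 0.00092157, -0.00312698, -0.00109558, -0.00177664,  0.0002846 ,
        0.00247702,  0.00100702]), 'joint_efforts': array([ 3.87276996e-04, -5.33523917e+01,  2.14996201e-02, -2.51970112e+01,
        1.15119084e-02,  4.30991786e-03, -1.16605588e-05]), 'ee_pos': array([ 244.34126075, -601.83942503,  252.43029071]), 'eef_rot': array([-1.48459586,  1.56923492,  2.04268626]), 'force': array([-0.21054635, -0.53804263,  0.44494261]), 'ft_torque': array([-0.00313613, -0.01326938, -0.017884  ]), 'finger_gap': 85.29650793687605}
[[541.03345155   0.         329.42389427]
 [  0.         541.03345155 232.43794122]
 [  0.           0.           1.        ]] [[-7.010000e-01  5.870000e-01 -4.060000e-01  1.012392e+03]
 [ 7.130000e-01  5.620000e-01 -4.180000e-01  5.340030e+02]
 [-1.700000e-02 -5.830000e-01 -8.130000e-01  9.691620e+02]
 [ 0.000000e+00  0.000000e+00  0.000000e+00  1.000000e+00]]
[[535.07776368   0.         311.61657741]
 [  0.         535.07776368 239.6465373 ]
 [  0.           0.           1.        ]] [[-2.30000e-02 -9.93000e-01  1.16000e-01  4.42325e+02]
 [-1.00000e+00  2.20000e-02 -1.40000e-02  6.08270e+01]
 [ 1.10000e-02 -1.17000e-01 -9.93000e-01  1.29307e+03]
 [ 0.00000e+00  0.00000e+00  0.00000e+00  1.00000e+00]]
```

View pics/s0.png

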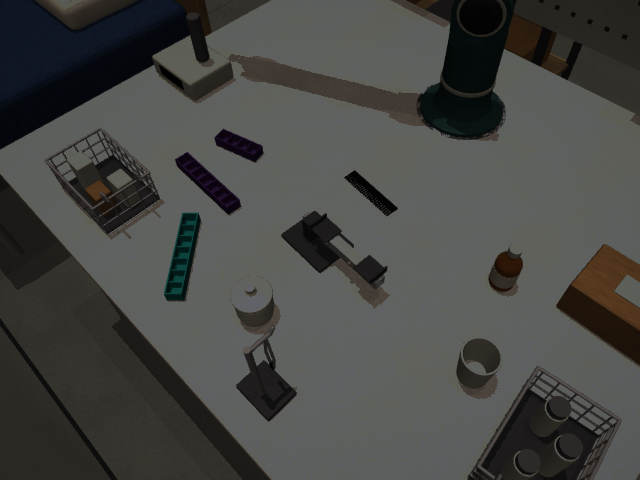

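View pics/t0.png

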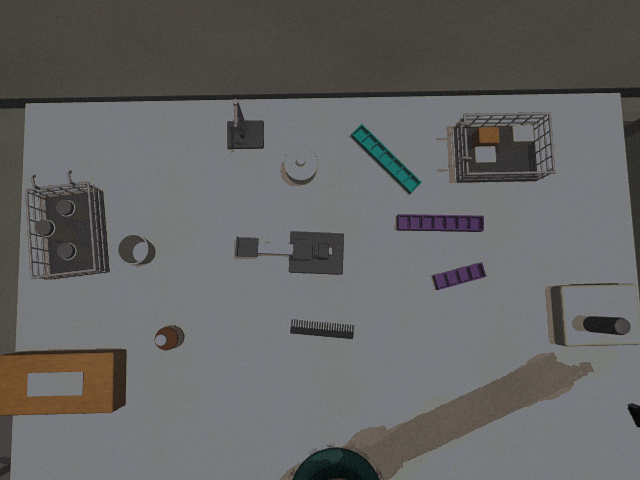

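The holder's foot is at (317,253) in the top view, its sleeve end is at (247,247) towards world +y, and the long purple tray is at (440,223). Enlarging those two.

```bash
python3 - <<'E'
from h import *
a=cv2.imread('pics/t0.png');b=cv2.imread('pics/s0.png')
A=cv2.resize(a[200:300,225:495],None,fx=2.96,fy=2.96,interpolation=3)
B=cv2.resize(b[195:305,260:400],None,fx=2.7,fy=2.7,interpolation=3)
C=cv2.resize(b[120:220,165:275],None,fx=2.7,fy=2.7,interpolation=3)
o=np.zeros((600,800,3),np.uint8);o[:A.shape[0],:A.shape[1]]=A[:,:800];o[300:300+B.shape[0],:B.shape[1]]=B[:300];o[300:300+C.shape[0],400:400+C.shape[1]]=C
cv2.imwrite('pics/c0.png',np.clip(o*1.8,0,255).astype(np.uint8))
for u,v in[(396,223),(484,223),(396,215),(484,215),(396,231),(484,231)]:print(atz('t0',u,v,26).round(1))
for u,v in[(289,232),(344,233),(343,275),(289,273)]:print(atz('t0',u,v,10).round(1))
for u,v in[(235,237),(258,237),(258,258),(235,258)]:print(atz('t0',u,v,85).round(1))
E
```

```text
[ 626.5 -160.4   26. ]
[ 621.9 -372.1   26. ]
[ 645.9 -161.2   26. ]
[ 641.4 -373.3   26. ]
[ 607.2 -159.6   26. ]
[ 602.6 -371.    26. ]
[612.5  96.8  10. ]
[607.1 -36.1  10. ]
[505.7 -30.7  10. ]
[513.4  98.6  10. ]
[593.7 217.5  85. ]
[592.6 165.3  85. ]
[544.7 165.9  85. ]
[545.9 217.8  85. ]
```

View pics/c0.png

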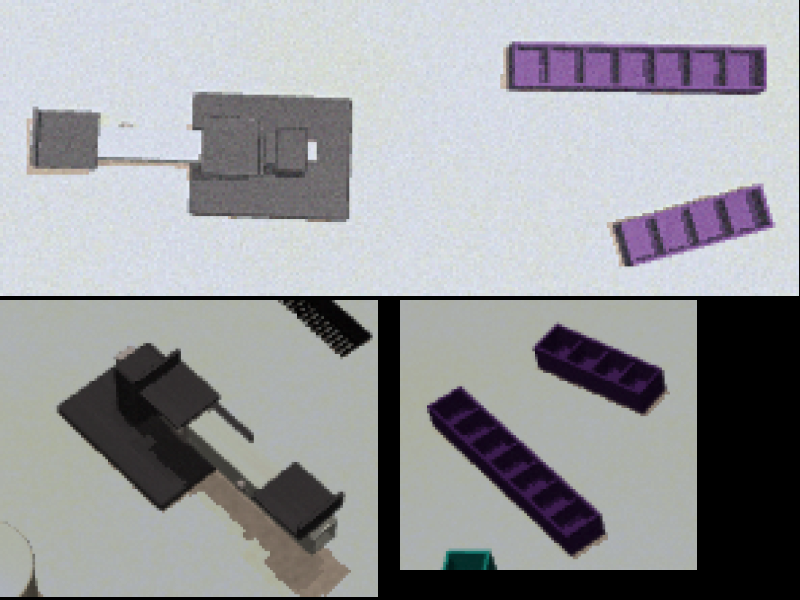

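```bash
cat >> h.py <<'E'
def plan(P,yx):
    "shift in tool axes (mm) to P, and turn about tool x then tilt so tool x is down and tool y along world angle yx (mod pi)"
    s=env.sense();M=R.from_euler('xyz',s['eef_rot']);p=np.array(s['ee_pos'])
    best=None
    for k in(0,np.pi):
        y=np.array([np.cos(yx+k),np.sin(yx+k),0]);x=np.array([0,0,-1.]);T=R.from_matrix(np.c_[x,y,np.cross(x,y)])
        rv=(M.inv()*T).as_rotvec()
        if best is None or np.linalg.norm(rv)<np.linalg.norm(best[0]):best=(rv,T)
    print('rot',best[0].round(4),'shift(now)',M.inv().apply(P-p).round(1),'shift(after rot)',best[1].inv().apply(P-p).round(1),'axes',M.as_matrix().round(3).tolist())
E
python3 - <<'E'
from h import *
print(env.tip_extent,env.get_image('wrist')['hand_eye'].round(2).tolist())
plan(np.array([578,130,240]),-0.055)
E
```

```text
22.0 [[-0.0, -0.28, 0.96, -120.41], [1.0, 0.0, 0.0, 0.25], [-0.0, 0.96, 0.28, -71.64], [0.0, 0.0, 0.0, 1.0]]
rot [-1.13e+00 -7.00e-04  1.30e-03] shift(now) [  13.3 -552.5 -584.5] shift(after rot) [  12.5  292.8 -749.1] axes [[-0.001, 0.376, -0.927], [0.001, -0.927, -0.376], [-1.0, -0.001, 0.0]]
```

>>> {"api": "step_arm", "payload": {
  "linear": [
    [0,0,0],
    [0,0,0],
    [0,0,0],
    [0,0,0],
    [0,0,0],
    [0,0,0],
    [0,0,0],
    [0,0,0]
  ],
  "delta_rot": [
    [-0.14,0,0],
    [-0.14,0,0],
    [-0.14,0,0],
    [-0.14,0,0],
    [-0.14,0,0],
    [-0.14,0,0],
    [-0.14,0,0],
    [-0.14,0,0]
  ]
}}

```text
clock: 0.95
ee_pos: [244.4, -602.1, 252.9]
eef_rot: [-2.609, 1.57, 2.044]
force: [1.0, 0.5, 0.1]
finger_gap: 85.3
```

>>> {"api": "step_arm", "payload": {
  "linear": [
    [0,0.015,-0.038],
    [0,0.015,-0.038],
    [0,0.015,-0.038],
    [0,0.015,-0.038],
    [0,0.015,-0.038],
    [0,0.015,-0.038],
    [0,0.015,-0.038],
    [0,0.015,-0.038]
  ],
  "delta_rot": [
    [0,0,0],
    [0,0,0],
    [0,0,0],
    [0,0,0],
    [0,0,0],
    [0,0,0],
    [0,0,0],
    [0,0,0]
  ]
}}

```text
clock: 1.75
ee_pos: [384.4, -305.1, 253.3]
eef_rot: [-0.572, 1.571, -2.208]
force: [0.9, -0.9, 0.4]
finger_gap: 85.6
```

>>> {"api": "step_arm", "payload": {
  "linear": [
    [0,0.015,-0.038],
    [0,0.015,-0.038],
    [0,0.015,-0.038],
    [0,0.015,-0.038],
    [0,0.015,-0.038],
    [0,0.015,-0.038],
    [0,0.015,-0.038],
    [0,0.015,-0.038]
  ],
  "delta_rot": [
    [0,0,0],
    [0,0,0],
    [0,0,0],
    [0,0,0],
    [0,0,0],
    [0,0,0],
    [0,0,0],
    [0,0,0]
  ]
}}

```text
clock: 2.55
ee_pos: [523.9, -9.8, 253.2]
eef_rot: [-0.382, 1.57, -2.018]
force: [0.8, 0.6, -0.3]
finger_gap: 85.4
```

```bash
python3 - <<'E'
from h import *
s=env.sense();print(s['clock'],s['ee_pos'].round(1),s['force'].round(1))
plan(np.array([578,130,220]),-0.055)
E
```

```text
2.55 [523.9  -9.8 253.2] [ 0.8  0.6 -0.3]
rot [-0.0104  0.0003  0.0001] shift(now) [  33.1   44.8 -143. ] shift(after rot) [  33.2   46.3 -142.5] axes [[-0.0, 0.998, -0.065], [-0.0, -0.065, -0.998], [-1.0, -0.0, 0.0]]
```

>>> {"api": "step_arm", "payload": {
  "linear": [
    [0.01,0.024,-0.022],
    [0.01,0.024,-0.022],
    [0.01,0.024,-0.022],
    [0.01,0.024,-0.022],
    [0.01,0.024,-0.022],
    [0,0,0]
  ],
  "delta_rot": [
    [-0.01,0,0],
    [0,0,0],
    [0,0,0],
    [0,0,0],
    [0,0,0],
    [0,0,0]
  ]
}}

```text
clock: 3.15
ee_pos: [650.5, 95.5, 200.9]
eef_rot: [-2.428, 1.567, 2.233]
force: [0.0, -0.2, -0.6]
finger_gap: 85.2
```

```bash
python3 - <<'E'
from h import *
snap('wrist','w1')
d=np.load('pics/w1.npz');print(env.sense()['ee_pos'],d['K'],d['E'].round(2))
a=cv2.imread('pics/w1.png');cv2.imwrite('pics/w1v.png',np.clip(cv2.resize(a,(800,600),interpolation=3)*1.5,0,255).astype(np.uint8))
E
```

```text
[649.50010662  93.6606159  201.50553238] [[371.64829954   0.         326.15027178]
 [  0.         371.64829954 233.93620041]
 [  0.           0.           1.        ]] [[ 1.0000e+00 -5.0000e-02 -2.0000e-02  6.5546e+02]
 [-5.0000e-02 -9.6000e-01 -2.8000e-01  1.6583e+02]
 [-0.0000e+00  2.8000e-01 -9.6000e-01  3.2148e+02]
 [ 0.0000e+00  0.0000e+00  0.0000e+00  1.0000e+00]]
```

View pics/w1v.png

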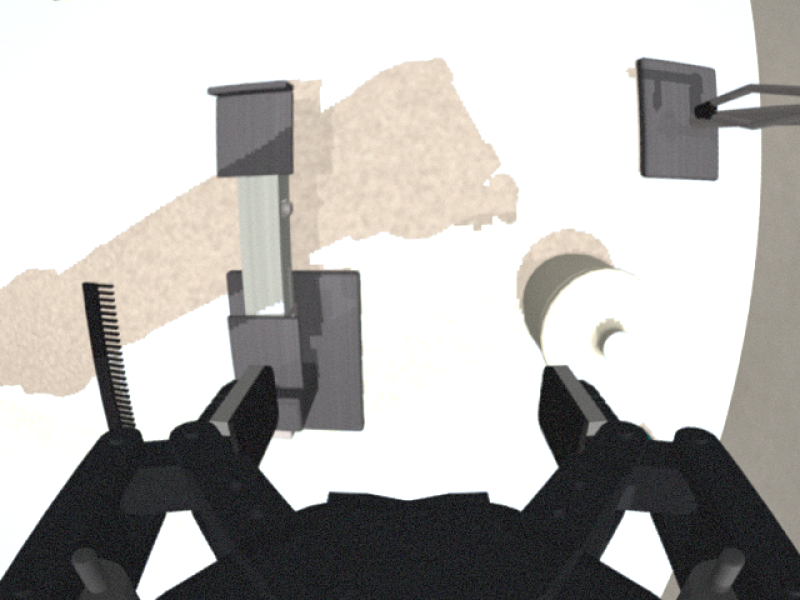

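Wrist picture, in the enlarged view: the button shows at (287,208) on the sleeve's +x side. The moving ledge is at the top and the fixed ledge edge is at (229..299,317). Next I fit the holder pose.

```bash
python3 - <<'E'
from h import *
from scipy.optimize import least_squares
obs=[((-22,40,79),(217,175)),((22,40,79),(293,176)),((-22,-40,79),(229,317)),((22,-40,79),(299,318)),
((-22,89,91),(209,92)),((22,89,91),(292,82)),((-50,-30,10),(228,271)),((50,-30,10),(360,271)),((50,-160,10),(363,431)),((17,20,60),(288,208))]
H=np.array([o[0] for o in obs],float);U=np.array([o[1] for o in obs])/1.25
def f(p):
    W=R.from_euler('z',p[2]).apply(H)+[p[0],p[1],0]
    return (np.array([proj('w1',w) for w in W])-U).ravel()
r=least_squares(f,[565,127,-.055],loss='soft_l1');print(r.x);print(r.fun.reshape(-1,2).round(1))
p=r.x
Rz=R.from_euler('z',p[2])
print('button spot',Rz.apply([12,20,60])+[p[0],p[1],0])
plan(Rz.apply([1,18,63])+[p[0],p[1],0],p[2])
E
```

```text
[ 5.70446242e+02  1.25493867e+02 -6.70535562e-02]
[[ 0.6  2. ]
 [ 0.9 -1.2]
 [-1.6 -0.4]
 [ 0.   0.5]
 [-0.2 -4.4]
 [-2.4 -2. ]
 [-2.5  0.6]
 [ 0.1  1.6]
 [ 0.4  1.6]
 [ 4.9  0.3]]
button spot [583.75934188 144.64488247  60.        ]
rot [ 0.0145 -0.0008  0.0027] shift(now) [138.8 -79.  -45.5] shift(after rot) [138.5 -80.  -44.5] axes [[-0.003, 0.999, -0.053], [0.001, -0.053, -0.999], [-1.0, -0.003, -0.001]]
```

>>> {"api": "step_arm", "payload": {
  "linear": [
    [0,-0.02,-0.011],
    [0,-0.02,-0.011],
    [0.01,-0.02,-0.011],
    [0.02,-0.02,-0.011],
    [0.02,0,0],
    [0.02,0,0],
    [0,0,0],
    [0,0,0]
  ],
  "delta_rot": [
    [0.01,0,0],
    [0,0,0],
    [0,0,0],
    [0,0,0],
    [0,0,0],
    [0,0,0],
    [0,0,0],
    [0,0,0]
  ]
}}

```text
clock: 4.0
ee_pos: [572.5, 140.0, 133.8]
eef_rot: [-0.11, 1.57, -1.747]
force: [0.2, 0.5, 0.7]
finger_gap: 85.7
```

```bash
python3 - <<'E'
from h import *
snap('wrist','w2')
print(env.sense()['ee_pos'],env.sense()['force'])
a=cv2.imread('pics/w2.png');cv2.imwrite('pics/w2v.png',np.clip(cv2.resize(a,(800,600),interpolation=3)*1.5,0,255).astype(np.uint8))
E
```

```text
[573.02144869 140.29556729 134.3406916 ] [-0.30047675 -0.08493963 -0.14573502]
```

View pics/w2v.png

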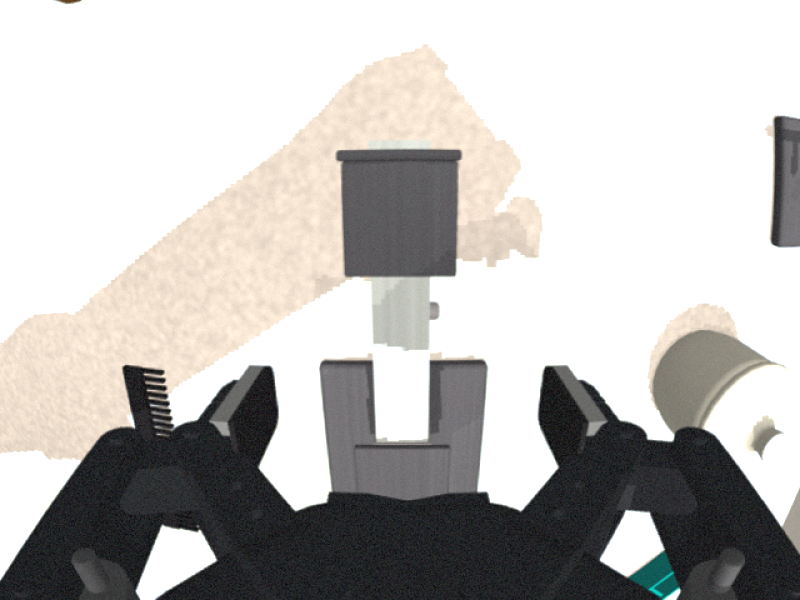

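Sleeve edges are at 374–429, so its centre sits about 6 px left of the jaw centre at 408. The button is at (434,311). Refining the fit.

```bash
python3 - <<'E'
from h import *
from scipy.optimize import least_squares
obs=[((-22,40,79),(345,276)),((22,40,79),(456,275)),((-22,-40,79),(355,446)),((22,-40,79),(449,446)),
((-22,89,91),(338,153)),((22,89,91),(461,153)),((-50,-30,10),(321,362)),((50,-30,10),(486,362)),((17,20,60),(439,311))]
H=np.array([o[0] for o in obs],float);U=np.array([o[1] for o in obs])/1.25
def f(p):
    W=R.from_euler('z',p[2]).apply(H)+[p[0],p[1],0]
    return (np.array([proj('w2',w) for w in W])-U).ravel()
r=least_squares(f,[565,127,-.055],loss='soft_l1');print(r.x);print(r.fun.reshape(-1,2).round(1))
p=r.x
Rz=R.from_euler('z',p[2])
print('button spot',Rz.apply([12,20,60])+[p[0],p[1],0])
plan(Rz.apply([1,18,63])+[p[0],p[1],0],p[2])
print(env.sense()['q'].round(2))
E
```

```text
[ 5.70071873e+02  1.26670406e+02 -6.33529600e-02]
[[-0.8  0.3]
 [ 0.5  0.9]
 [-1.3  1. ]
 [ 0.8  1.1]
 [-1.6 -3.2]
 [ 1.2 -3.7]
 [-2.9  1.5]
 [ 2.   1.3]
 [ 0.6 -1.1]]
button spot [583.31401096 145.8705566   60.        ]
rot [-0.0026 -0.0001 -0.0012] shift(now) [71.3 -1.2 -4.2] shift(after rot) [71.3 -1.1 -4.2] axes [[0.001, 0.998, -0.066], [-0.0, -0.066, -0.998], [-1.0, 0.001, -0.0]]
[ 0.1   0.58 -0.52  1.82  0.38  0.84 -0.67]
```

>>> {"api": "step_arm", "payload": {
  "linear": [
    [0,-0.002,-0.004],
    [0.02,0,0],
    [0.02,0,0],
    [0.02,0,0],
    [0.014,0,0],
    [0,0,0]
  ],
  "delta_rot": [
    [0,0,0],
    [0,0,0],
    [0,0,0],
    [0,0,0],
    [0,0,0],
    [0,0,0]
  ]
}}

```text
clock: 4.65
ee_pos: [569.9, 144.7, 58.1]
eef_rot: [-1.25, 1.568, -2.886]
force: [-0.2, -0.3, 0.7]
finger_gap: 85.6
```

>>> {"api": "step_arm", "payload": {
  "linear": [
    [0,0,0],
    [0,0,0],
    [0,0,0],
    [0,0,0],
    [0,0,0],
    [0,0,0]
  ],
  "delta_rot": [
    [0,0,0],
    [0,0,0],
    [0,0,0],
    [0,0,0],
    [0,0,0],
    [0,0,0]
  ],
  "claw": 0.035
}}

```text
clock: 5.25
ee_pos: [570.9, 144.8, 59.4]
eef_rot: [1.358, 1.571, -0.278]
force: [-0.8, 0.5, 0.2]
finger_gap: 34.8
```

```bash
python3 - <<'E'
from h import *
snap('wrist','w3')
print(env.sense()['ee_pos'],env.sense()['force'],env.sense()['finger_gap'])
a=cv2.imread('pics/w3.png')[180:420,140:500];cv2.imwrite('pics/w3v.png',np.clip(cv2.resize(a,None,fx=2,fy=2,interpolation=3)*1.5,0,255).astype(np.uint8))
E
```

```text
[570.89323882 144.85385318  59.37463588] [-0.03019074 -0.23011305  0.19391701] 35.030196457623205
```

View pics/w3v.png

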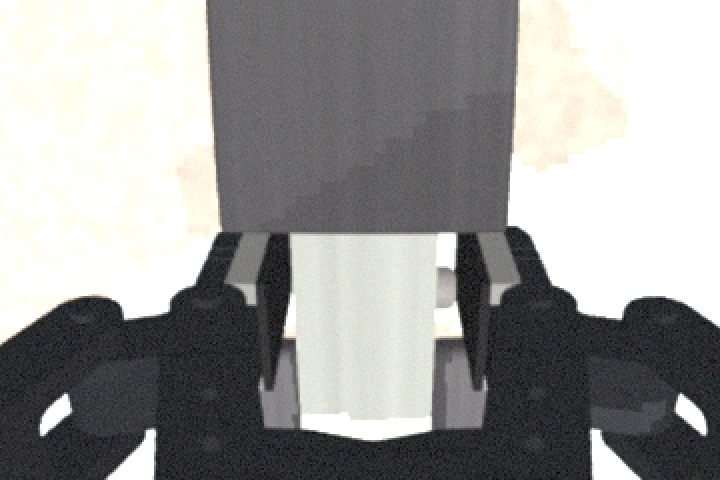

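Pads straddle the sleeve and the button shows at (445,287). The jaw centre is about 1.3 mm to the right of the sleeve, so I correct that and close.

>>> {"api": "step_arm", "payload": {
  "linear": [
    [0,-0.001,0],
    [0,0,0]
  ],
  "delta_rot": [
    [0,0,0],
    [0,0,0]
  ]
}}

```text
clock: 5.5
ee_pos: [569.7, 145.0, 59.2]
eef_rot: [-1.18, 1.571, -2.816]
force: [-0.2, 0.0, -0.2]
finger_gap: 34.6
```

>>> {"api": "step_arm", "payload": {
  "linear": [
    [0,0,0],
    [0,0,0],
    [0,0,0],
    [0,0,0],
    [0,0,0]
  ],
  "delta_rot": [
    [0,0,0],
    [0,0,0],
    [0,0,0],
    [0,0,0],
    [0,0,0]
  ],
  "claw": 0.0
}}

```text
clock: 6.0
ee_pos: [569.9, 145.0, 59.7]
eef_rot: [1.316, 1.57, -0.32]
force: [-1.4, -0.6, 5.3]
finger_gap: 23.5
```

```bash
python3 - <<'E'
from h import *
s=env.sense();print(s['ee_pos'],s['force'],s['ft_torque'],s['finger_gap'],s['eef_rot']);plan(s['ee_pos'],-0.0635)
E
```

```text
[569.92467345 145.03700356  59.65515185] [-1.35051349 -0.62864989  5.31847575] [-0.08541718  0.28300636  0.0858059 ] 23.526208863434224 [ 1.31587489  1.57049799 -0.31977945]
rot [-0.0014  0.0001 -0.0003] shift(now) [0. 0. 0.] shift(after rot) [0. 0. 0.] axes [[0.0, 0.998, -0.065], [-0.0, -0.065, -0.998], [-1.0, 0.0, 0.0]]
```

>>> {"api": "step_arm", "payload": {
  "linear": [
    [0,0,-0.001],
    [0,0,0]
  ],
  "delta_rot": [
    [0,0,0],
    [0,0,0]
  ]
}}

```text
clock: 6.2
ee_pos: [570.0, 145.3, 59.7]
eef_rot: [0.141, 1.57, -1.495]
force: [-1.4, -2.3, 5.9]
finger_gap: 23.5
```

>>> {"api": "step_arm", "payload": {
  "linear": [
    [0,0,-0.001],
    [0,0,0]
  ],
  "delta_rot": [
    [0,0,0],
    [0,0,0]
  ]
}}

```text
clock: 6.4
ee_pos: [570.1, 145.6, 59.7]
eef_rot: [0.0, 1.569, -1.636]
force: [-1.7, -3.9, 7.2]
finger_gap: 23.6
```

>>> {"api": "step_arm", "payload": {
  "linear": [
    [0,0,-0.001],
    [0,0,0],
    [0,0,0]
  ],
  "delta_rot": [
    [0,0,0],
    [0,0,0],
    [0,0,0]
  ]
}}

```text
clock: 6.7
ee_pos: [570.2, 146.1, 59.6]
eef_rot: [-0.05, 1.568, -1.687]
force: [-2.2, -4.8, 7.8]
finger_gap: 23.4
```

>>> {"api": "step_arm", "payload": {
  "linear": [
    [0,0,0],
    [0,0,0],
    [0,0,0]
  ],
  "delta_rot": [
    [0,0,0],
    [0,0,0],
    [0,0,0]
  ]
}}

```text
clock: 7.0
ee_pos: [570.2, 146.1, 59.7]
eef_rot: [-0.045, 1.568, -1.681]
force: [-2.0, -4.9, 8.7]
finger_gap: 23.3
```

>>> {"api": "step_arm", "payload": {
  "linear": [
    [0,0,-0.001],
    [0,0,0]
  ],
  "delta_rot": [
    [0,0,0],
    [0,0,0]
  ]
}}

```text
clock: 7.2
ee_pos: [570.2, 146.9, 59.7]
eef_rot: [-0.066, 1.568, -1.703]
force: [-2.8, -5.2, 7.9]
finger_gap: 23.1
```

>>> {"api": "step_arm", "payload": {
  "linear": [
    [0,0,-0.001],
    [0,0,0]
  ],
  "delta_rot": [
    [0,0,0],
    [0,0,0]
  ]
}}

```text
clock: 7.4
ee_pos: [570.2, 147.9, 59.6]
eef_rot: [-0.089, 1.568, -1.725]
force: [-3.0, -5.2, 7.0]
finger_gap: 23.5
```

>>> {"api": "step_arm", "payload": {
  "linear": [
    [0,0,-0.001],
    [0,0,-0.001],
    [0,0,-0.001],
    [0,0,-0.001]
  ],
  "delta_rot": [
    [0,0,0],
    [0,0,0],
    [0,0,0],
    [0,0,0]
  ]
}}

```text
clock: 7.8
ee_pos: [570.6, 151.7, 59.7]
eef_rot: [-0.057, 1.567, -1.694]
force: [-2.6, -5.4, 8.1]
finger_gap: 23.6
```

>>> {"api": "step_arm", "payload": {
  "linear": [
    [0,0,-0.0015],
    [0,0,-0.0015],
    [0,0,-0.0015],
    [0,0,-0.0015]
  ],
  "delta_rot": [
    [0,0,0],
    [0,0,0],
    [0,0,0],
    [0,0,0]
  ]
}}

```text
clock: 8.2
ee_pos: [570.9, 157.8, 59.6]
eef_rot: [-0.079, 1.567, -1.716]
force: [-2.4, -6.1, 8.4]
finger_gap: 23.2
```

>>> {"api": "step_arm", "payload": {
  "linear": [
    [0,0,-0.003],
    [0,0,-0.003],
    [0,0,-0.003],
    [0,0,-0.003],
    [0,0,-0.003],
    [0,0,-0.003],
    [0,0,-0.003],
    [0,0,-0.001]
  ],
  "delta_rot": [
    [0,0,0],
    [0,0,0],
    [0,0,0],
    [0,0,0],
    [0,0,0],
    [0,0,0],
    [0,0,0],
    [0,0,0]
  ]
}}

```text
clock: 9.0
ee_pos: [572.3, 180.7, 59.6]
eef_rot: [-0.054, 1.569, -1.69]
force: [-1.4, -3.9, 7.6]
finger_gap: 23.2
```

>>> {"api": "step_arm", "payload": {
  "linear": [
    [0,0,-0.001],
    [0,0,-0.001],
    [0,0,0]
  ],
  "delta_rot": [
    [0,0,0],
    [0,0,0],
    [0,0,0]
  ]
}}

```text
clock: 9.3
ee_pos: [572.5, 182.7, 59.7]
eef_rot: [-0.028, 1.569, -1.664]
force: [-1.0, -3.9, 7.4]
finger_gap: 23.0
```

>>> {"api": "step_arm", "payload": {
  "linear": [
    [0,0,-0.001],
    [0,0,-0.001],
    [0,0,-0.0005]
  ],
  "delta_rot": [
    [0,0,0],
    [0,0,0],
    [0,0,0]
  ]
}}

```text
clock: 9.6
ee_pos: [572.6, 184.9, 59.6]
eef_rot: [-0.068, 1.568, -1.705]
force: [-1.9, -4.6, 6.9]
finger_gap: 23.4
```

>>> {"api": "step_arm", "payload": {
  "linear": [
    [0,0,-0.0005],
    [0,0,-0.0005],
    [0,0,-0.0005]
  ],
  "delta_rot": [
    [0,0,0],
    [0,0,0],
    [0,0,0]
  ]
}}

```text
clock: 9.9
ee_pos: [572.7, 186.3, 59.6]
eef_rot: [-0.079, 1.568, -1.716]
force: [-1.1, -3.9, 7.9]
finger_gap: 23.2
```

>>> {"api": "step_arm", "payload": {
  "linear": [
    [0,0,-0.001],
    [0,0,-0.001],
    [0,0,-0.0005]
  ],
  "delta_rot": [
    [0,0,0],
    [0,0,0],
    [0,0,0]
  ]
}}

```text
clock: 10.2
ee_pos: [572.9, 188.9, 59.7]
eef_rot: [-0.054, 1.568, -1.69]
force: [-1.8, -4.1, 6.5]
finger_gap: 23.8
```

>>> {"api": "step_arm", "payload": {
  "linear": [
    [0,0,-0.001],
    [0,0,-0.001],
    [0,0,-0.0005]
  ],
  "delta_rot": [
    [0,0,0],
    [0,0,0],
    [0,0,0]
  ]
}}

```text
clock: 10.5
ee_pos: [573.0, 191.4, 59.6]
eef_rot: [-0.097, 1.568, -1.733]
force: [-2.2, -4.8, 7.7]
finger_gap: 23.4
```

>>> {"api": "step_arm", "payload": {
  "linear": [
    [0,0,-0.001],
    [0,0,-0.001],
    [0,0,-0.0005]
  ],
  "delta_rot": [
    [0,0,0],
    [0,0,0],
    [0,0,0]
  ]
}}

```text
clock: 10.8
ee_pos: [573.2, 193.9, 59.6]
eef_rot: [-0.074, 1.568, -1.71]
force: [-2.6, -4.4, 7.1]
finger_gap: 23.2
```

>>> {"api": "step_arm", "payload": {
  "linear": [
    [0,0,-0.001],
    [0,0,-0.001],
    [0,0,-0.0005]
  ],
  "delta_rot": [
    [0,0,0],
    [0,0,0],
    [0,0,0]
  ]
}}

```text
clock: 11.1
ee_pos: [573.3, 196.4, 59.6]
eef_rot: [-0.077, 1.568, -1.714]
force: [-2.5, -3.3, 6.5]
finger_gap: 22.7
```

>>> {"api": "step_arm", "payload": {
  "linear": [
    [0,0,-0.0005],
    [0,0,-0.0005],
    [0,0,-0.0005]
  ],
  "delta_rot": [
    [0,0,0],
    [0,0,0],
    [0,0,0]
  ]
}}

```text
clock: 11.4
ee_pos: [573.4, 197.8, 59.6]
eef_rot: [-0.079, 1.568, -1.715]
force: [-2.4, -3.4, 7.0]
finger_gap: 23.5
```

>>> {"api": "step_arm", "payload": {
  "linear": [
    [0,0,-0.0005],
    [0,0,-0.0005],
    [0,0,-0.0005]
  ],
  "delta_rot": [
    [0,0,0],
    [0,0,0],
    [0,0,0]
  ]
}}

```text
clock: 11.7
ee_pos: [573.5, 199.3, 59.6]
eef_rot: [-0.094, 1.568, -1.731]
force: [-2.1, -4.4, 7.1]
finger_gap: 24.0
```

>>> {"api": "step_arm", "payload": {
  "linear": [
    [0,0,-0.001],
    [0,0,-0.0005],
    [0,0,-0.0005]
  ],
  "delta_rot": [
    [0,0,0],
    [0,0,0],
    [0,0,0]
  ]
}}

```text
clock: 12.0
ee_pos: [573.7, 201.3, 59.6]
eef_rot: [-0.077, 1.568, -1.714]
force: [-2.9, -4.4, 6.8]
finger_gap: 23.2
```

>>> {"api": "step_arm", "payload": {
  "linear": [
    [0,0,-0.001],
    [0,0,-0.001],
    [0,0,-0.0005]
  ],
  "delta_rot": [
    [0,0,0],
    [0,0,0],
    [0,0,0]
  ]
}}

```text
clock: 12.3
ee_pos: [573.8, 203.9, 59.7]
eef_rot: [-0.087, 1.568, -1.723]
force: [-2.6, -3.7, 6.9]
finger_gap: 23.3
```

>>> {"api": "step_arm", "payload": {
  "linear": [
    [0,0,-0.001],
    [0,0,-0.001],
    [0,0,-0.0005]
  ],
  "delta_rot": [
    [0,0,0],
    [0,0,0],
    [0,0,0]
  ]
}}

```text
clock: 12.6
ee_pos: [574.0, 206.4, 59.6]
eef_rot: [-0.096, 1.568, -1.732]
force: [-2.1, -4.7, 7.8]
finger_gap: 23.3
```

>>> {"api": "step_arm", "payload": {
  "linear": [
    [0,0,-0.001],
    [0,0,-0.001],
    [0,0,-0.0005]
  ],
  "delta_rot": [
    [0,0,0],
    [0,0,0],
    [0,0,0]
  ]
}}

```text
clock: 12.9
ee_pos: [574.1, 208.9, 59.6]
eef_rot: [-0.091, 1.568, -1.727]
force: [-2.4, -4.0, 6.8]
finger_gap: 23.1
```

>>> {"api": "step_arm", "payload": {
  "linear": [
    [0,0,-0.001],
    [0,0,-0.001],
    [0,0,-0.0005]
  ],
  "delta_rot": [
    [0,0,0],
    [0,0,0],
    [0,0,0]
  ]
}}

```text
clock: 13.2
ee_pos: [574.3, 213.1, 59.7]
eef_rot: [2.17, 1.57, 0.535]
force: [-2.2, 1.1, 4.7]
finger_gap: 23.8
```

>>> {"api": "step_arm", "payload": {
  "linear": [
    [0,0,0],
    [0,0,0]
  ],
  "delta_rot": [
    [0,0,0],
    [0,0,0]
  ]
}}

```text
clock: 13.4
ee_pos: [574.2, 213.3, 59.7]
eef_rot: [2.643, 1.57, 1.008]
force: [-0.7, -0.2, 5.5]
finger_gap: 23.1
```

```bash
python3 - <<'E'
from h import *
snap('wrist','w4');snap('scene','s4')
s=env.sense();print(s['ee_pos'],s['force'],s['finger_gap'])
a=cv2.imread('pics/w4.png')[180:420,140:500];b=cv2.imread('pics/s4.png')[215:315,300:420]
A=cv2.resize(a,(360*5//4,300),interpolation=3);B=cv2.resize(b,(360,300),interpolation=3)
b2=B=cv2.resize(b,(348,300),interpolation=3)
cv2.imwrite('pics/w4v.png',np.clip(np.hstack([A,B])*1.6,0,255).astype(np.uint8))
E
```

```text
[574.25875631 213.28187045  59.68337062] [-0.61805088 -0.12492843  5.36072059] 23.510957067220666
```

View pics/w4v.png

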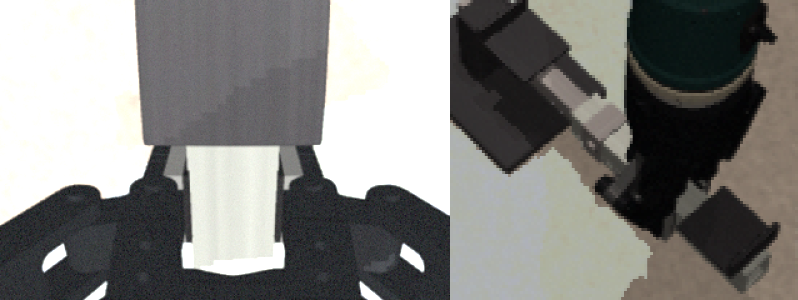

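The scene crop shows the band with the button dot in its middle at (592,143), and the force along the tube has dropped to about zero, so it has popped. I open the jaws, rise, and look from the +x side.

>>> {"api": "step_arm", "payload": {
  "linear": [
    [0,0,0],
    [0,0,0],
    [0,0,0],
    [0,0,0],
    [0,0,0],
    [0,0,0]
  ],
  "delta_rot": [
    [0,0,0],
    [0,0,0],
    [0,0,0],
    [0,0,0],
    [0,0,0],
    [0,0,0]
  ],
  "claw": 0.085
}}

```text
clock: 14.1
ee_pos: [574.3, 212.8, 59.2]
eef_rot: [-0.892, 1.571, -2.527]
force: [-0.6, -0.1, 0.5]
finger_gap: 85.0
```

>>> {"api": "step_arm", "payload": {
  "linear": [
    [-0.025,0,0],
    [-0.025,0,0],
    [-0.025,0,0],
    [-0.025,0.01,0.02],
    [-0.01,0.02,0.03],
    [0,0.02,0.03],
    [0,0,0],
    [0,0,0]
  ],
  "delta_rot": [
    [0,0,0],
    [0,0,0],
    [0,0,0],
    [0,0,0],
    [0,0,0],
    [0,0,0],
    [0,0,0],
    [0,0,0]
  ]
}}

```text
clock: 14.9
ee_pos: [619.1, 128.5, 169.0]
eef_rot: [-1.076, 1.57, -2.715]
force: [0.5, -0.4, 0.2]
finger_gap: 85.2
```

```bash
python3 - <<'E'
from h import *
snap('wrist','w5')
s=env.sense();print(s['ee_pos'],s['force'],s['finger_gap'])
a=cv2.imread('pics/w5.png');cv2.imwrite('pics/w5v.png',np.clip(cv2.resize(a,(800,600),interpolation=3)*1.4,0,255).astype(np.uint8))
E
```

```text
[618.51703847 130.05093139 169.06316088] [0.71599317 0.37726242 0.70579347] 85.10328567464258
```

View pics/w5v.png

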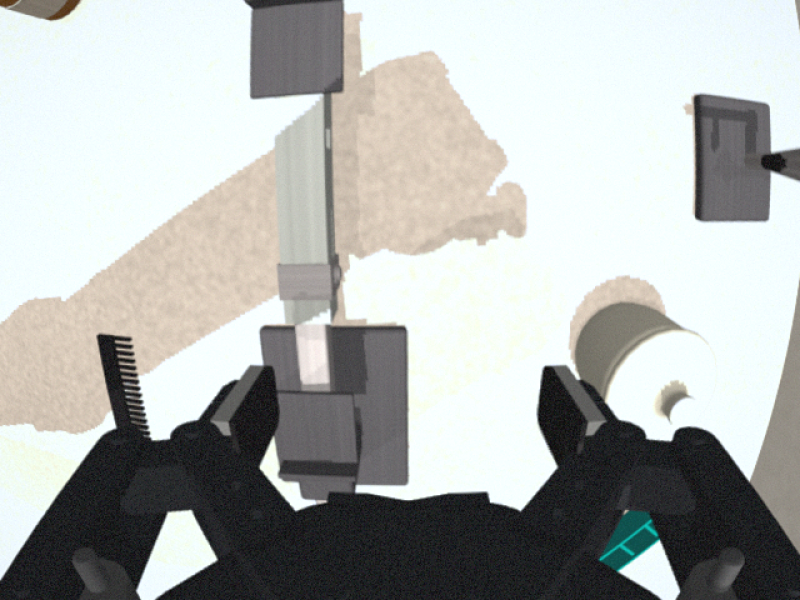

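The button stands proud through the band at (338,272) and the old hole shows empty at (328,140), so it is locked at about 68 mm. Next, the long tray.

>>> {"api": "step_arm", "payload": {
  "linear": [
    [0,-0.002,0.037],
    [0,-0.002,0.037],
    [0,-0.002,0.037],
    [0,-0.002,0.037],
    [0,-0.002,0.037],
    [0,-0.002,0.037],
    [0,-0.002,0.037],
    [0,-0.002,0.037]
  ],
  "delta_rot": [
    [0,0,0],
    [0,0,0],
    [0,0,0],
    [0,0,0],
    [0,0,0],
    [0,0,0],
    [0,0,0],
    [0,0,0]
  ]
}}

```text
clock: 15.75
ee_pos: [583.5, -164.0, 169.3]
eef_rot: [-2.92, 1.57, 1.73]
force: [1.1, 0.4, 0.6]
finger_gap: 85.0
```

>>> {"api": "step_arm", "payload": {
  "linear": [
    [0,0.01,0.037],
    [0,0.01,0.037],
    [0,0.01,0.037],
    [0,0.01,0.037],
    [0,0,0],
    [0,0,0]
  ],
  "delta_rot": [
    [0.01,0,0],
    [0.01,0,0],
    [0.01,0,0],
    [0.01,0,0],
    [0,0,0],
    [0,0,0]
  ]
}}

```text
clock: 16.35
ee_pos: [611.9, -314.3, 168.6]
eef_rot: [-2.663, 1.569, 1.945]
force: [-0.0, 0.7, 0.0]
finger_gap: 84.8
```

```bash
python3 - <<'E'
from h import *
snap('wrist','w6')
s=env.sense();print(s['ee_pos'],s['force'],s['finger_gap'])
a=cv2.imread('pics/w6.png');h=cv2.cvtColor(a,cv2.COLOR_BGR2HSV)
m=cv2.inRange(h,(125,60,10),(165,255,255))
n,l,st,c=cv2.connectedComponentsWithStats(m);print([(i,st[i].tolist()) for i in range(1,n) if st[i,4]>300])
cv2.imwrite('pics/w6v.png',np.clip(cv2.resize(a,(800,600),interpolation=3)*1.4,0,255).astype(np.uint8))
E
```

```text
[ 612.12031569 -312.85526413  168.86459809] [-0.14295508  0.10795267  0.73914101] 84.97013581471033
[(1, [308, 21, 64, 277, 13463]), (2, [134, 155, 103, 147, 7333])]
```

View pics/w6v.png

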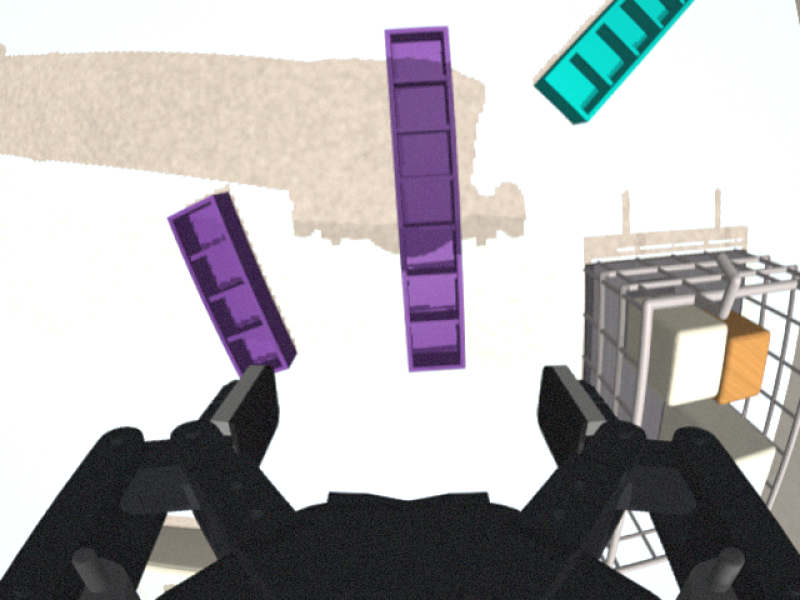

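Long tray top corners are (386,31), (447,28), (464,367) and (411,369). The short tray is about 80 mm away at its nearest.

```bash
python3 - <<'E'
from h import *
c=np.array([atz('w6',u/1.25,v/1.25,26) for u,v in[(386,31),(447,28),(464,367),(411,369)]]);print(c.round(1))
m=c.mean(0);a=(c[0]+c[1]-c[2]-c[3])/2;yaw=-np.arctan2(a[0],a[1]);print(m,np.linalg.norm(a),yaw)
m[2]=100;plan(m,yaw)
E
```

```text
[[ 616.3 -166.9   26. ]
 [ 650.5 -168.3   26. ]
 [ 642.6 -371.6   26. ]
 [ 609.5 -369.3   26. ]]
[ 629.72328179 -269.03586076   26.        ] 202.96142802197863 -0.03607819530167059
rot [-0.0665 -0.0019  0.0005] shift(now) [ 68.9  13.1 -45.3] shift(after rot) [ 68.9  16.  -44.4] axes [[-0.0, 0.995, -0.102], [0.002, -0.102, -0.995], [-1.0, -0.001, -0.002]]
```

>>> {"api": "step_arm", "payload": {
  "linear": [
    [0,0,0],
    [0.01,0.007,-0.022],
    [0.02,0.007,-0.023],
    [0.03,0,0],
    [0.03,0,0],
    [0.025,0,0],
    [0.02,0,0],
    [0.006,0,0]
  ],
  "delta_rot": [
    [-0.062,0,0],
    [0,0,0],
    [0,0,0],
    [0,0,0],
    [0,0,0],
    [0,0,0],
    [0,0,0],
    [0,0,0]
  ]
}}

```text
clock: 17.2
ee_pos: [626.7, -268.4, 26.0]
eef_rot: [-2.11, 1.567, 2.562]
force: [-0.6, 0.0, -0.9]
finger_gap: 85.2
```

>>> {"api": "step_arm", "payload": {
  "linear": [
    [0,0,0],
    [0,0,0],
    [0,0,0],
    [0,0,0],
    [0,0,0]
  ],
  "delta_rot": [
    [0,0,0],
    [0,0,0],
    [0,0,0],
    [0,0,0],
    [0,0,0]
  ],
  "claw": 0.045
}}

```text
clock: 17.7
ee_pos: [628.0, -271.3, 29.1]
eef_rot: [1.095, 1.57, -0.519]
force: [-0.2, -0.6, -0.1]
finger_gap: 45.2
```

```bash
python3 - <<'E'
from h import *
snap('wrist','w7')
s=env.sense();print(s['ee_pos'],s['force'],s['finger_gap'])
plan(np.array([628,-268,26]),-0.033)
a=cv2.imread('pics/w7.png');cv2.imwrite('pics/w7v.png',np.clip(cv2.resize(a,(640,480),interpolation=3)*1.4,0,255).astype(np.uint8))
E
```

```text
[ 627.94384198 -271.24317815   28.90218007] [0.54283905 0.40434023 0.37727017] 44.816107451568904
rot [-0.0103  0.0004 -0.0008] shift(now) [ 2.9 -0.1 -3.2] shift(after rot) [ 2.9 -0.1 -3.2] axes [[0.001, 0.999, -0.043], [-0.0, -0.043, -0.999], [-1.0, 0.001, 0.0]]
```

View pics/w7v.png

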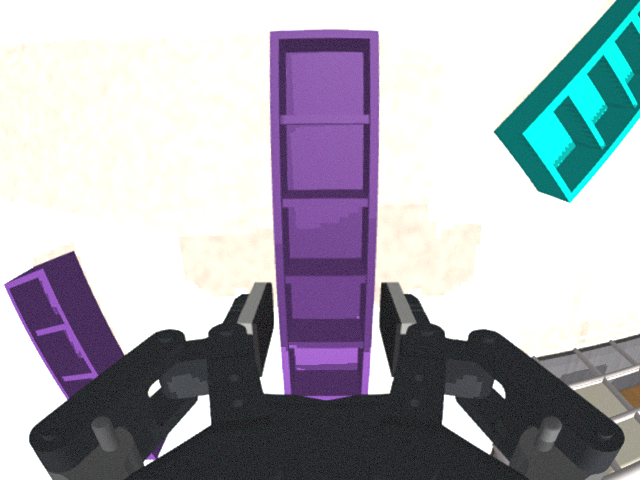

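The pads straddle the tray centrally and parallel to it. A small shift, then grip.

>>> {"api": "step_arm", "payload": {
  "linear": [
    [0.003,0,-0.003],
    [0,0,0]
  ],
  "delta_rot": [
    [-0.005,0,0],
    [0,0,0]
  ]
}}

```text
clock: 17.95
ee_pos: [627.6, -267.2, 24.9]
eef_rot: [-2.353, 1.57, 2.322]
force: [-0.2, 0.2, -0.7]
finger_gap: 44.7
```

>>> {"api": "step_arm", "payload": {
  "linear": [
    [0,0,0],
    [0,0,0],
    [0,0,0],
    [0,0,0],
    [0,0,0]
  ],
  "delta_rot": [
    [0,0,0],
    [0,0,0],
    [0,0,0],
    [0,0,0],
    [0,0,0]
  ],
  "claw": 0.0
}}

```text
clock: 18.45
ee_pos: [627.9, -267.9, 25.3]
eef_rot: [2.363, 1.571, 0.755]
force: [-0.0, 0.8, 0.4]
finger_gap: 34.9
```

>>> {"api": "step_arm", "payload": {
  "linear": [
    [-0.01,0,0],
    [-0.015,0,0],
    [-0.02,0,0],
    [-0.03,0,0],
    [-0.03,0,0],
    [-0.02,0,0],
    [-0.01,0,0],
    [0,0,0]
  ],
  "delta_rot": [
    [0,0,0],
    [0,0,0],
    [0,0,0],
    [0,0,0],
    [0,0,0],
    [0,0,0],
    [0,0,0],
    [0,0,0]
  ]
}}

```text
clock: 19.25
ee_pos: [628.8, -268.4, 163.2]
eef_rot: [1.14, 1.567, -0.469]
force: [0.4, 0.1, -2.2]
finger_gap: 34.9
```

```bash
python3 - <<'E'
from h import *
s=env.sense();print(s['ee_pos'],s['force'],s['ft_torque'],s['finger_gap'])
plan(np.array([571,160.5,160]),-0.0635)
E
```

```text
[ 628.8240463  -268.41651813  163.16032569] [ 0.41651311  0.12616439 -2.19189881] [ 0.01697255 -0.02093388 -0.02216284] 34.94370769555002
rot [ 0.0253  0.0017 -0.0039] shift(now) [   2.1  -74.2 -426.4] shift(after rot) [   3.2  -84.9 -424.4] axes [[0.004, 0.999, -0.038], [-0.002, -0.038, -0.999], [-1.0, 0.004, 0.002]]
```

>>> {"api": "step_arm", "payload": {
  "linear": [
    [0,-0.002,-0.01],
    [0,-0.004,-0.02],
    [0,-0.006,-0.03],
    [0,-0.006,-0.03],
    [0,-0.006,-0.03],
    [0,-0.006,-0.03],
    [0,-0.006,-0.03],
    [0,-0.006,-0.03]
  ],
  "delta_rot": [
    [0.005,0,0],
    [0.005,0,0],
    [0.005,0,0],
    [0.005,0,0],
    [0.005,0,0],
    [0,0,0],
    [0,0,0],
    [0,0,0]
  ]
}}

```text
clock: 20.05
ee_pos: [595.9, -53.9, 158.7]
eef_rot: [-1.739, 1.568, 2.91]
force: [0.6, 0.2, -2.3]
finger_gap: 34.7
```

>>> {"api": "step_arm", "payload": {
  "linear": [
    [0,-0.006,-0.03],
    [0,-0.006,-0.03],
    [0,-0.006,-0.03],
    [0,-0.006,-0.03],
    [0,-0.006,-0.03],
    [0,-0.005,-0.025],
    [0,-0.003,-0.018],
    [0,-0.001,-0.01]
  ],
  "delta_rot": [
    [0,0,0],
    [0,0,0],
    [0,0,0],
    [0,0,0],
    [0,0,0],
    [0,0,0],
    [0,0,0],
    [0,0,0]
  ]
}}

```text
clock: 20.85
ee_pos: [569.5, 151.7, 159.0]
eef_rot: [-1.668, 1.568, 2.984]
force: [-0.0, -0.3, -2.0]
finger_gap: 35.1
```

>>> {"api": "step_arm", "payload": {
  "linear": [
    [0,0,0],
    [0,0,0],
    [0,0,0]
  ],
  "delta_rot": [
    [0,0,0],
    [0,0,0],
    [0,0,0]
  ]
}}

```text
clock: 21.15
ee_pos: [571.6, 147.4, 159.8]
eef_rot: [-0.51, 1.57, -2.146]
force: [0.5, -0.6, -2.0]
finger_gap: 34.9
```

```bash
python3 - <<'E'
from h import *
plan(np.array([571,160.5,130]),-0.0635)
s=env.sense();print(s['ee_pos'],s['force'],s['ft_torque'],s['finger_gap'])
E
```

```text
rot [-0.0016  0.0011  0.0006] shift(now) [ 29.8  -1.4 -13. ] shift(after rot) [ 29.8  -1.4 -13. ] axes [[-0.001, 0.998, -0.065], [-0.001, -0.065, -0.998], [-1.0, -0.001, 0.001]]
[571.57156422 147.43268128 159.82933161] [ 0.47657744 -0.5660925  -1.97793304] [ 0.00321049 -0.02452624 -0.03085115] 34.87451675395405
```

>>> {"api": "step_arm", "payload": {
  "linear": [
    [0,-0.0007,-0.006],
    [0,-0.0007,-0.007],
    [0.01,0,0],
    [0.015,0,0],
    [0.012,0,0],
    [0,0,0],
    [0,0,0]
  ],
  "delta_rot": [
    [0,0,0],
    [0,0,0],
    [0,0,0],
    [0,0,0],
    [0,0,0],
    [0,0,0],
    [0,0,0]
  ]
}}

```text
clock: 21.85
ee_pos: [570.5, 162.0, 122.4]
eef_rot: [-1.329, 1.569, -2.962]
force: [0.6, -0.0, -1.4]
finger_gap: 34.6
```

```bash
python3 - <<'E'
from h import *
snap('wrist','w8');snap('top','t8');snap('scene','s8')
plan(np.array([571,160.5,104.3]),-0.0635)
s=env.sense();print(s['ee_pos'],s['force'],s['ft_torque'],s['finger_gap'])
a=cv2.imread('pics/w8.png');b=cv2.imread('pics/t8.png')[205:295,215:365];c=cv2.imread('pics/s8.png')[190:310,270:430]
o=np.zeros((600,800,3),np.uint8);o[:360,:480]=cv2.resize(a,(480,360));o[360:600,:400]=cv2.resize(b,(400,240),interpolation=3);o[360:600,400:720]=cv2.resize(c,(320,240),interpolation=3)
cv2.imwrite('pics/c8.png',np.clip(o*1.5,0,255).astype(np.uint8))
E
```

```text
rot [ 0.0003 -0.0003 -0.0008] shift(now) [19.4 -0.2  1.8] shift(after rot) [19.4 -0.2  1.8] axes [[0.001, 0.998, -0.063], [0.0, -0.063, -0.998], [-1.0, 0.001, -0.0]]
[571.26975322 162.25495751 123.69108885] [ 0.54037324 -0.14039939 -1.00061239] [ 0.00214003 -0.05109829 -0.01518166] 34.50594699570475
```

View pics/c8.png

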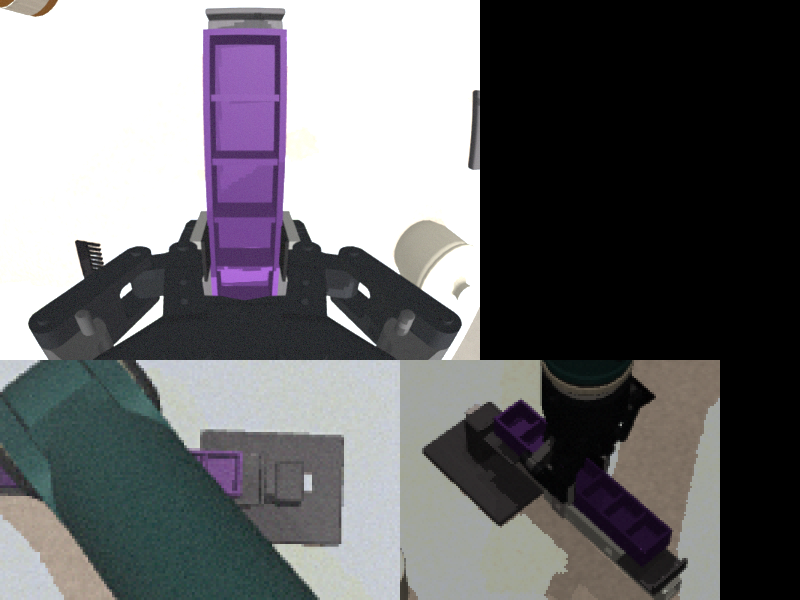

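The tray is centred on the holder with visible gaps at both lips, so I lower it gently.

>>> {"api": "step_arm", "payload": {
  "linear": [
    [0.004,0,0.001],
    [0.004,0,0],
    [0.003,0,0],
    [0.002,0,0],
    [0.002,0,0],
    [0.001,0,0],
    [0,0,0]
  ],
  "delta_rot": [
    [0,0,0],
    [0,0,0],
    [0,0,0],
    [0,0,0],
    [0,0,0],
    [0,0,0],
    [0,0,0]
  ]
}}

```text
clock: 22.7
ee_pos: [570.7, 161.2, 107.1]
eef_rot: [-1.202, 1.571, -2.835]
force: [0.2, 0.1, -2.1]
finger_gap: 34.7
```

>>> {"api": "step_arm", "payload": {
  "linear": [
    [0.001,0,0],
    [0.001,0,0],
    [0,0,0]
  ],
  "delta_rot": [
    [0,0,0],
    [0,0,0],
    [0,0,0]
  ]
}}

```text
clock: 23.0
ee_pos: [570.7, 161.1, 105.1]
eef_rot: [-1.033, 1.571, -2.667]
force: [-0.1, -0.1, -1.2]
finger_gap: 34.7
```

>>> {"api": "step_arm", "payload": {
  "linear": [
    [0.0005,0,0],
    [0.0005,0,0],
    [0,0,0]
  ],
  "delta_rot": [
    [0,0,0],
    [0,0,0],
    [0,0,0]
  ]
}}

```text
clock: 23.3
ee_pos: [570.8, 161.1, 104.2]
eef_rot: [1.262, 1.571, -0.371]
force: [0.4, 0.4, -1.8]
finger_gap: 35.0
```

>>> {"api": "step_arm", "payload": {
  "linear": [
    [0.0005,0,0],
    [0,0,0]
  ],
  "delta_rot": [
    [0,0,0],
    [0,0,0]
  ]
}}

```text
clock: 23.5
ee_pos: [571.0, 161.2, 104.2]
eef_rot: [1.296, 1.57, -0.338]
force: [-0.6, -0.1, 2.9]
finger_gap: 35.5
```

Contact: the vertical force has changed by about +4.5 N at the expected height. Releasing and rising.

>>> {"api": "step_arm", "payload": {
  "linear": [
    [0,0,0],
    [0,0,0],
    [0,0,0],
    [0,0,0],
    [0,0,0]
  ],
  "delta_rot": [
    [0,0,0],
    [0,0,0],
    [0,0,0],
    [0,0,0],
    [0,0,0]
  ],
  "claw": 0.06
}}

```text
clock: 24.0
ee_pos: [570.8, 161.2, 103.7]
eef_rot: [-1.761, 1.571, 2.889]
force: [0.5, -0.2, -0.3]
finger_gap: 60.1
```

>>> {"api": "step_arm", "payload": {
  "linear": [
    [-0.01,0,0],
    [-0.02,0,0],
    [-0.03,0,0],
    [-0.03,0,0],
    [-0.02,0,0.02],
    [0,0,0.03],
    [0,0,0.01],
    [0,0,0]
  ],
  "delta_rot": [
    [0,0,0],
    [0,0,0],
    [0,0,0],
    [0,0,0],
    [0,0,0],
    [0,0,0],
    [0,0,0],
    [0,0,0]
  ]
}}

```text
clock: 24.8
ee_pos: [567.1, 99.4, 213.9]
eef_rot: [0.036, 1.57, -1.601]
force: [0.7, 0.6, 0.8]
finger_gap: 60.1
```

>>> {"api": "step_arm", "payload": {
  "linear": [
    [0,0,0.02],
    [0,0,0.02],
    [0,0,0]
  ],
  "delta_rot": [
    [0,0,0],
    [0,0,0],
    [0,0,0]
  ]
}}

```text
clock: 25.1
ee_pos: [564.3, 59.9, 213.2]
eef_rot: [-0.98, 1.569, -2.616]
force: [-1.0, -0.6, -0.1]
finger_gap: 60.2
```

```bash
python3 - <<'E'
from h import *
snap('wrist','w9');snap('top','t9');snap('scene','s9')
s=env.sense();print(s['clock'],s['ee_pos'],s['force'],s['finger_gap'])
a=cv2.imread('pics/w9.png');b=cv2.imread('pics/t9.png')[100:370,100:500];c=cv2.imread('pics/s9.png')[190:310,270:430]
o=np.zeros((600,800,3),np.uint8);o[:330,:440]=cv2.resize(a,(440,330));o[330:600,:400]=b;o[300:600,400:800]=cv2.resize(c,(400,300),interpolation=3)
cv2.imwrite('pics/c9.png',np.clip(o*1.5,0,255).astype(np.uint8))
E
```

```text
25.25 [564.36668853  63.35145654 213.66243563] [0.51389146 0.04857756 0.14793591] 59.896912129070934
```

View pics/c9.png

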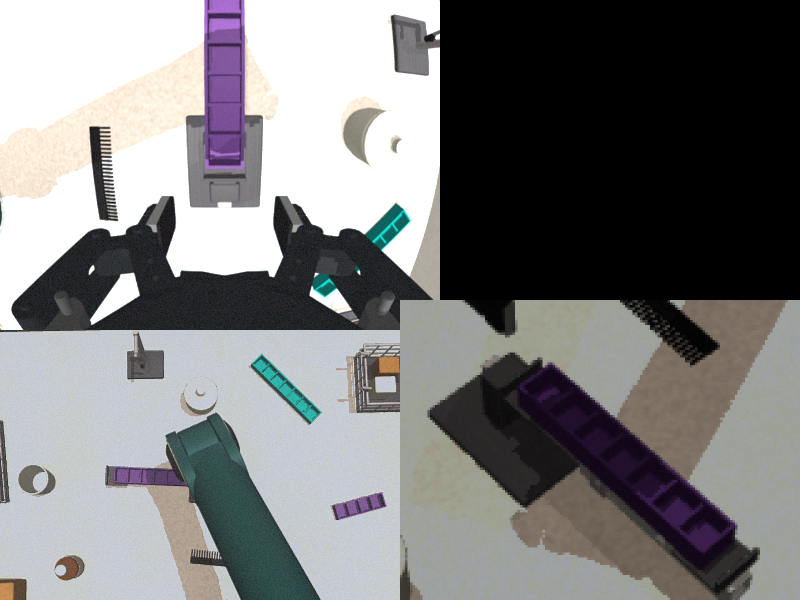

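The long tray lies flat between both lips with gaps at each end. The bystanders in view stand where they were, and the robot is clear of everything. Handing in.

```bash
python3 -c "
from bench import env
print(env.finish_job())"
```

```text
the job is handed in; nothing more can be done
None
```

The long pill tray is seated in its holder and the job is handed in at about 25 s of the 64 s allowed; `finish_job` reported no verdict.

- **Unlocking and sliding:** I pressed the button by pinching the sleeve and drew the sleeve out about 68 mm. The pull along the tube peaked at about 6 N in the readings, which were taken between moves. At the second hole the pull dropped to about zero, and a close picture showed the button standing out through the band.
- **Placing the tray:** I gripped the long purple tray, carried it level and lowered it in steps of 0.5 to 1 mm at the end. Contact came at about 4.5 N, at the height expected for the ledges, and then I let go.
- **Last checks:** The final pictures show the tray flat between both lips with a gap at each end. The turquoise and short trays, jar, cup, bottle and the visible end of the comb are where they were. The wrist force was near zero with the robot clear.
- **Disagreements:** The camera estimate of the holder's sideways position was about 1.5 mm off what the grip showed, and I used the value from the grip. The top and wrist cameras differed by about 6 mm on where the tray lay; I aimed between them and it gripped cleanly.
- **Not checked:** I could not measure how far the button's spring leaf bent. From the forces it stayed at about 1 mm or less, against the 2.5 mm limit.

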